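Stand a medal in the loading block and lift it with the dipping tongs

ROBOT

A 7-joint arm with a two-finger parallel gripper is mounted at the origin on a cart in front of the work surface, level with it; the furniture and walls round the work are solid. World frame = base frame: x ahead of the robot, y to its left, z up, the work surface at z = 0. Lengths are in mm, angles in rad, forces in N, time in s.
With the tool pointing down it reaches from about 350 to 900 mm from the base axis. Payload 19.9 kg.
Tool frame: the origin (TCP) lies on the centre line of the jaws, within the pads' length; the fingertips stand 11 mm ahead of it and the grasp point (between the pads) lies 8 mm behind it; z points along the fingers, y is the line along which they close (so a half turn about z gives the same grasp; the last joint's range is limited). The gripper opens to 94 mm and grips with 3 to 60 N. Pads are 16 mm wide; open, the fingers measure 119 mm over their backs; the gripper's body (75 mm by 177 mm) begins 78 mm behind the grasp point.
Start: joints at [1.308, 0.417, -0.01, 1.614, 0.005, 1.111, -0.053], TCP at [137.487, -609.67, 216.425] pointing down, gripper open.
Joint ranges: [-2.81, 2.81], [-0.39, 2.02], [-1.27, 1.25], [0.06, 2.57], [-1.19, 4.33], [0.19, 2], [-2.82, 2.82]. Speed limits (rad/s): [1.89, 1.89, 2.39, 2.39, 3.01, 3.01, 3.01].

INTERFACE

Orientations are given as [roll, pitch, yaw] about the fixed x, y, z axes, in that order (R = Rz(yaw) Ry(pitch) Rx(roll)).
In Python, from workcell import get_obs, get_image, hand_in, search_frame, cut_out, mark_of gives the robot as it stands.
- The arm moves only by the tool step_arm, never from a script. Its argument "plan" is a list of rows, each a list of 3 entries, a list of its own where there are three numbers: the finger opening in m, from 0 to 0.094, then the shift along the world's x, y, z in m, then the turn, a rotation vector about the world's x, y, z in rad. A call has 1 to 8 rows; each row shifts and turns the commanded pose from where the row before left it; what a row does not reach is not made up. A row lasts 1/8 s, in which the tool goes at most 62.5 mm and 10.7 degrees, less where a joint would pass 70% of its speed; a pose out of reach is approached as far as the arm can. A call with a gripper value outside its range is refused whole. The fingers move at their own pace and stop on an object; "force" is the grip in N (left out, the last holds). Time passes only in rows, so rows that do not move let the fingers close. It gives the time, the measured TCP pose, the force, the opening and the grip force at its end, in the units of the state.
- get_obs(): the state, without advancing time (a new reading comes with each control period).
- get_image(name): name is "side" or "top" or "wrist"; returns a dict with "img" (400x640x3 uint8, red, green, blue), "range_z" (400x640 float32, mm along the optical axis (not along the pixel's ray), 0 where there is no reading), "fx", "fy", "cx", "cy" (pixels), "position" and "rotation" of the camera in the world. Camera axes: x right, y up, looking along -z (the intrinsics and any distortion apply to the point x, -y, -z); pixel columns grow to the right and rows downward; lengths in mm; the calibration is good to about 2 mm. The wrist camera is an equidistant fisheye: a pixel r from the principal point sees the ray r / f radians off the axis. A picture is of the moment at which its call begins.
- hand_in(): hands the job in; it is judged then, once.
Trained networks look in a picture, given as the dict that the camera call returned (one of the last four; its "shot" number tells which), for a name from the list of things; names that differ only in an ending like _2 or _b are one class to them, and where a whole thing is asked for, a point or a joint stands for the part that bears it (a point fixed in the world has none). Each returns a list of dicts, best first, with "conf" (0 to 1); they miss things now and then, are a little off and sometimes report something else, mostly with a low value. They report only what shows in the picture. A call takes as long as a camera call. They do not tell look-alikes from the thing itself.
- search_frame(picture, thing): "location" ([x, y, z] in mm, in the coordinates of the camera as it stood for that picture, good to about 4 mm: the middle of the surface that is visible of it).
- cut_out(picture, thing): "region" (400x640 bool, what is visible of it).
- mark_of(picture, thing): "location" ([x, y, z] in mm, in the coordinates of the camera as it stood for that picture, good to about 4 mm: a listed point, or the origin of a listed thing).
The state is a dict: "time_s": time; "q": joint angles; "joint_vel": joint speeds; "joint_efforts": joint torques, N m; "ee_pos": TCP position; "orientation": TCP orientation; "ft_force": force on the tool from outside, world axes, zero at the start; "torque": the same for the moment, N m; "opening": opening from 0.0 (shut) to 1.0 (fully open); "grip_force": force on a finger pad.
Only numpy, scipy, OpenCV 4.12 (cv2) and the standard library are available. Lean on these libraries where they do the work, as an engineer would, in place of code of your own. Each camera call takes 0.05 s, during which the arm holds its last target. There are 200 camera calls.

TASK

Get the gold medal ready for its dip: take it off the sloping rest, stand it upright on its thin edge in the slot of the blue loading block, about midway along it, and let go. Then take the sprung tongs from their caddy, close their jaws on the standing medal and lift it about 10 cm, keeping it upright. Finish while holding it still in the air, carried by the tongs alone with the gripper squeezing the tongs; leave the other things where they are.

Things in the scene. Friction and masses are not known exactly. Their poses are not given: they have to be found in the camera images.
- medal: gold octagonal medal, 90 mm across flats, 8 mm thick, 0.2 kg, loose. Origin: centre of its underside; z: normal of its face; x, y run to the middles of two neighbouring edges (37 mm long). At the start it leans on the rest, 60 degrees from horizontal: -x points down the slope, toward the robot, to the edge on a small lip; +x up the slope to the free upper edge.
- medal_center (a point): centre of the medal (4 mm above its origin along z, same axes); 45 mm above the slot floor when the medal stands in the slot
- medal_rim (a point): middle of the medal's upper edge as it leans on the rest (at x +45 mm, mid-thickness). This edge points up and away from the robot and overhangs the rest by 35 mm, so a finger fits under it
- rest: fixed sloping aluminium rest on a dark foot 80 x 66 mm; origin on the bench under its middle; it rises toward its own +x, roughly away from the robot, so that the medal faces the robot. Its plate, 50 mm wide, supports the lower 55 mm of the medal; the space under the overhanging edge is free down to the foot, 8 mm high
- block: fixed blue loading block on a dark foot 56 x 76 mm, 38 mm high; origin on the bench under its middle. An open-ended slot runs along its y, 76 mm long; walls 10.5 mm apart (along x) from the floor at 6 mm up to 29 mm; above, two lips flare to about 20 mm apart at 38 mm. A medal standing in it may lean 0.1 rad
- block_slot (a point): middle of the slot floor, 6 mm above the bench; axes as the block
- caddy: fixed grey open-topped box holding the tongs, 62 x 36 mm, 58 mm high, pocket 54 x 28 mm; origin on the bench under its middle, axes as the tongs standing in it
- tongs: sprung steel tongs with black rubber grips and jaws, 0.12 kg, loose, standing jaws down in the caddy. Origin on the brass hinge pin, their top but for 6 mm, 122 mm above the bench. Two arms hang along -z, side by side along x, closing along x (same after a half turn). Axes are fixed to the -x arm, so when closed evenly in a gripper this frame is turned about y by half the joint value
- tongs_grip (a point): grip point between the arms, 34 mm below the hinge: finger pads go here on the arms' outsides, closing along the tongs' x. Rubber grips 15 to 53 mm below the hinge, 22 mm wide; over them 40 mm when open, 32 mm with the jaws on the medal. Spring: 5 N per grip open, 8 N on the medal. Squeezed to 37 or 38 mm the tongs can be carried, jaws wide open
- tongs_tip (a point): midway between the jaws' lower ends, 116 mm below the hinge (open). Jaws 22 mm wide along y, 25 mm tall upward from here, 34 mm apart at their mid-height when open
- tongs_jaw (a joint): angle of the tongs' arms: 0 open, about 0.25 rad closed on the 8 mm medal, 0.31 shut on nothing
- green_jar: green enamel jar with black cap, 38 mm wide, 42 tall; bystander, loose, leave it alone; origin under its middle
- yellow_jar: yellow enamel jar with white cap, 38 mm wide, 42 tall; bystander, loose, leave it alone; origin under its middle
- resin_jar: amber jar with black cap, 43 mm wide, 55 tall; bystander, loose, leave it alone; origin under its middle
- tin: blue hinged tin, 65 x 89 x 28 mm; bystander, loose, leave it alone; origin under its middle
- brass_ring: flat brass ring weight, 42 mm across, 10 high; bystander, loose, leave it alone; origin under its middle
- silver_medal: silver octagonal medal lying flat on the bench, 90 x 90 x 8 mm; bystander, loose, leave it alone; origin under its middle
- brush: thin paint brush lying on the bench, 159 mm long, 10 thick; bystander, loose, leave it alone; origin under its middle
There are look-alikes about, which are no part of the job. Leave any green look-alike of the block alone.

How it is judged (in metres and radians):
On the way:
1. the medal stands on its edge in the slot of the block and has been let go (angle between medal_center's own z axis and vertical between 1.4 and 1.75 rad and height (world z) of medal_center below 0.06 m and x of medal_center in the frame of block_slot between -0.008 and 0.008 m and y of medal_center in the frame of block_slot between -0.025 and 0.025 m and contact force between the fingers and medal below 0.05 N and linear speed of medal below 0.03 m/s), for 0.3 s.
At the end, for the whole second after the job is handed in: Medal centre over 115 mm above the bench, face within 0.27 rad of vertical, still; tongs press it with over 1 N, fingers press the tongs with over 3 N; nothing of the robot touches the medal; medal and tongs clear of block and caddy (height (world z) of medal_center above 0.115 m and angle between medal_center's own z axis and vertical between 1.3 and 1.85 rad and contact force between tongs and medal above 1 N and contact force between the fingers and tongs above 3 N and contact force between each of the arm, the fingers and medal below 0.05 N and contact force between each of medal, tongs and block below 0.05 N and contact force between tongs and caddy below 0.05 N and value of joint tongs_jaw above 0.18 rad and linear speed of medal below 0.03 m/s); the arm keeps its last pose, push and grip.
It fails at once if one of the other things (jars, tin, brass ring, silver medal, brush) is pushed more than 30 mm (distance of any of green_jar, yellow_jar, resin_jar, tin, brass_ring, silver_medal, brush from where it was at the start of the episode above 0.03 m).
It also fails if it takes over 61 s, if anything falls off the work surface, if the arm or the gripper's body presses on something with over 40 N, if the wrist force passes 120 N, or if a joint passes its speed limit or range.

## Working session

There is one attempt and no reset: what is moved stays moved. The work goes in short steps, Python scripts to look and compute and a tool call to move; the robot and the scene stay as the last step left them, time stands still between calls to the robot, and variables do not carry over. Pictures are saved under pics/ and viewed, at most 10 in all, crops included, and the job is handed in when it is done.

Besides the shell and the picture viewer there is one more tool, called after "Call:" in YAML: its name, and indented under it one key for each argument. step_arm: Moves the arm, as the interface text tells. Its arguments: {"type":"object","properties":{"plan":{"type":"array"},"force":{"type":"number"}},"required":["plan"]}

```bash
mkdir -p pics; cat > h.py <<'E'
import numpy as np, cv2
from workcell import *
from scipy.spatial.transform import Rotation as R
def Rm(p):
    r=np.array(p["rotation"],float)
    return r if r.shape==(3,3) else (R.from_quat(r).as_matrix() if r.size==4 else R.from_euler('xyz',r).as_matrix())
def w(p,l): return Rm(p)@np.array(l,float)+np.array(p["position"])
def cloud(p,m):
    v,u=np.nonzero(m&(p["range_z"]>0)); z=p["range_z"][v,u]
    x=(u-p["cx"])/p["fx"]; y=(v-p["cy"])/p["fy"]
    return (Rm(p)@np.c_[x*z,-y*z,-z].T).T+np.array(p["position"])
def save(p,n): cv2.imwrite("pics/"+n,p["img"][:,:,::-1])
E
python3 - <<'E'
from h import *
np.set_printoptions(precision=1,suppress=True)
print(get_obs())
ims=[]
for n in("top","side"):
    p=get_image(n); ims.append(p["img"]); print(n,p["position"],p["rotation"],p["fx"],p["cx"],p["cy"])
    for t in "medal medal_center medal_rim rest block block_slot caddy tongs tongs_grip tongs_tip".split():
        print(t,[(round(d["conf"],2),w(p,d["location"])) for d in mark_of(p,t)[:3]])
a=np.vstack(ims)[:,:,::-1]
cv2.imwrite("pics/a.png",cv2.resize(a,(480,600),interpolation=cv2.INTER_AREA)); save(dict(img=ims[0]),"top.png"); save(dict(img=ims[1]),"side.png")
E
```

```text
{'time_s': 0.0, 'q': array([ 1.3,  0.4, -0. ,  1.6,  0. ,  1.1, -0.1]), 'joint_vel': array([-0.,  0., -0., -0., -0.,  0., -0.]), 'joint_efforts': array([  0. , -85.1,   0.6, -42.6,  -0. ,   0. ,   0. ]), 'ee_pos': array([ 137.4, -609.4,  215.8]), 'orientation': array([-3.1,  0. ,  0.2]), 'ft_force': array([-0.6,  0.9,  0.1]), 'torque': array([-0., -0., -0.]), 'grip_force': 0.0, 'opening': 0.9998639450623698}
top [333.  -83.8 987. ] [ 0.2  0.  -1.6] 381.4048792755092 322.9997114621144 199.5027432855685
medal [(0.88, array([ 486.7, -296.2,   51.5])), (0.38, array([395.1, -57.3,   0.3]))]
medal_center [(0.62, array([ 485.8, -295.5,   53.6])), (0.47, array([560.3, 109.3,  82.8]))]
medal_rim [(0.63, array([ 507.2, -294.1,   91.3]))]
rest [(0.46, array([ 484.8, -294.5,    1.7])), (0.21, array([ 504.3, -294.6,   90.5]))]
block [(0.58, array([ 357.2, -232.5,   -1.6]))]
block_slot [(0.8, array([537.1, -59.4,   9.4])), (0.63, array([ 360.7, -235.7,    6. ]))]
caddy [(0.56, array([561.4, 111.6,  -5.2]))]
tongs [(0.65, array([560.8, 109.7, 116.5])), (0.41, array([660.2, 241.3,   0.4]))]
tongs_gr
[... 179 characters left out ...]
575914715053
medal [(0.72, array([ 486. , -294.5,   48.1])), (0.52, array([ 673.3, -257.6,    0.6]))]
medal_center []
medal_rim [(0.73, array([ 505.2, -293. ,   93.4]))]
rest [(0.56, array([ 485.8, -293.2,   -2.7]))]
block [(0.86, array([536.2, -56.4,  -3.3])), (0.82, array([ 361.8, -232.8,   -0.6])), (0.69, array([ 714.6, -143. ,    0.6]))]
block_slot [(0.8, array([537.7, -57.1,   5.3])), (0.8, array([ 357.1, -234.2,    4.4]))]
caddy [(0.69, array([560.5, 109. ,  -2.2]))]
tongs [(0.51, array([560.9, 110.5, 121.1]))]
tongs_grip [(0.76, array([566.4, 114. ,  84.9])), (0.58, array([ 488.3, -297. ,   49.3]))]
tongs_tip [(0.66, array([561.4, 108. ,   4.9])), (0.64, array([396.7, -54.7,  -3.2]))]
```

View pics/top.png

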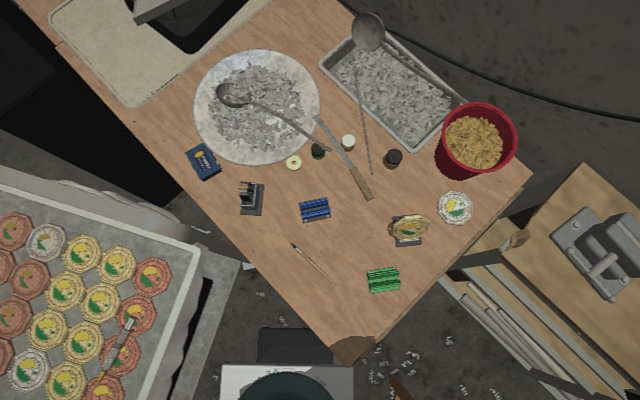

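View pics/side.png

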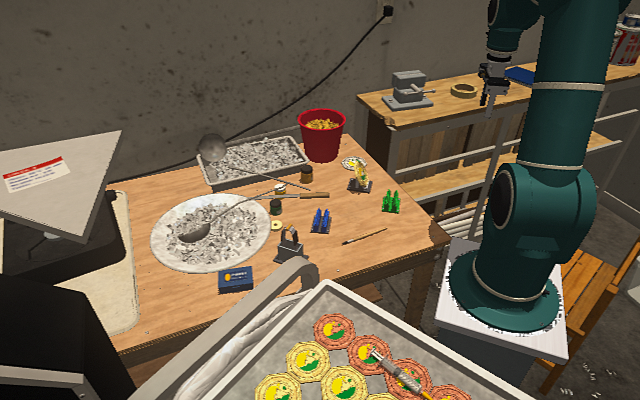

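The top view shows the gold medal on its rest at (410,230), the blue block at (314,209), the green look-alike at (383,279) and the caddy with tongs at (250,198). The red bucket is at (478,140). Next I'll measure the yaws and check clearance.

```bash
python3 - <<'E'
from h import *
np.set_printoptions(precision=1,suppress=True)
def rect(P):
    r=cv2.minAreaRect(P[:,:2].astype(np.float32)); return np.round(r[0],1),np.round(r[1],1),round(r[2],1)
for n in("top","side"):
    p=get_image(n); A=cloud(p,np.ones((400,640),bool))
    print(n)
    near=lambda x,y,r,z0,z1:A[(np.hypot(A[:,0]-x,A[:,1]-y)<r)&(A[:,2]>z0)&(A[:,2]<z1)]
    B=near(537,-58,60,28,45); print("block",len(B),B.min(0),B.max(0),rect(B))
    B=near(537,-58,60,4,50); print("blockall",len(B),rect(B))
    B=near(485,-294,75,4,14); print("restfoot",len(B),rect(B))
    B=near(561,110,60,45,65); print("caddy",len(B),rect(B))
    B=near(561,110,60,68,140); print("tongs",len(B),B.min(0),B.max(0),rect(B))
    for d in cut_out(p,"medal"):
        M=cloud(p,d["region"])
        if len(M)<20 or np.hypot(*(M.mean(0)[:2]-[487,-295]))>60: continue
        M=M[M[:,2]>25]; c=np.median(M,0); 
        for _ in range(5):
            k=M; 
            u,s,vt=np.linalg.svd(k-k.mean(0)); nrm=vt[2]; e=(k-k.mean(0))@nrm; M=k[abs(e)<max(2,2*e.std())]
        nrm*=np.sign(nrm[2]); print("medal",len(M),M.mean(0),M.min(0),M.max(0),"n",nrm.round(3),"yaw",np.degrees(np.arctan2(-nrm[1],-nrm[0])),"tilt",np.degrees(np.arccos(nrm[2])))
    if n=="top":
        H=near(560,-294,170,60,400); H=H[np.hypot(H[:,0]-490,H[:,1]+294)>60]; print("tall near",len(H),H.min(0) if len(H) else '',H.max(0) if len(H) else '')
    c={"top":(slice(120,300),slice(220,480)),"side":(slice(150,280),slice(250,410))}[n]
    cv2.imwrite(f"pics/c_{n}.png",cv2.resize(p["img"][c][:,:,::-1],None,fx=3,fy=3,interpolation=2))
E
```

```text
top
block 271 [509.3 -95.4  28. ] [560.  -15.5  42.7] (array([534.2, -56.1]), array([38.3, 75.6]), 13.5)
blockall 581 (array([546.4, -63.3]), array([78.9, 95.8]), 10.6)
restfoot 232 (array([ 485.7, -294.2]), array([128.9, 113.7]), 15.7)
caddy 123 (array([559.9, 109.9]), array([35.5, 60.6]), 88.0)
tongs 187 [539.2  98.3  68.5] [580.8 122.4 128.3] (array([560.4, 110.3]), array([23.8, 41.6]), 87.8)
medal 589 [ 482.3 -295.3   59.8] [ 459.5 -340.1   25.3] [ 504.7 -250.5   95.5] n [-0.9 -0.1  0.5] yaw 7.281411464513836 tilt 59.41304584192186
tall near 1348 [ 596.1 -457.7   60. ] [ 715.6 -352.2  159.7]
side
block 121 [512.7 -93.9  28.1] [558.1 -15.3  40.4] (array([534.5, -54.9]), array([36.3, 76.1]), 11.7)
blockall 338 (array([530.3, -54.1]), array([62.1, 80.8]), 13.5)
restfoot 160 (array([ 483.3, -292.4]), array([79.7, 69.5]), 7.0)
caddy 210 (array([560.7, 112.7]), array([39.6, 63.1]), 88.8)
tongs 185 [539.   98.8  68.3] [582.6 125.6 127.1] (array([560.3, 111.9]), array([26.3, 43.8]), 87.5)
medal 207 [ 481.6 -290.1   58.8] [ 459.3 -338.6   25.4] [ 505.4 -248.9   94.1] n [-0.9 -0.1  0.5] yaw 6.327197688157119 tilt 59.96969293866372
```

View pics/c_top.png

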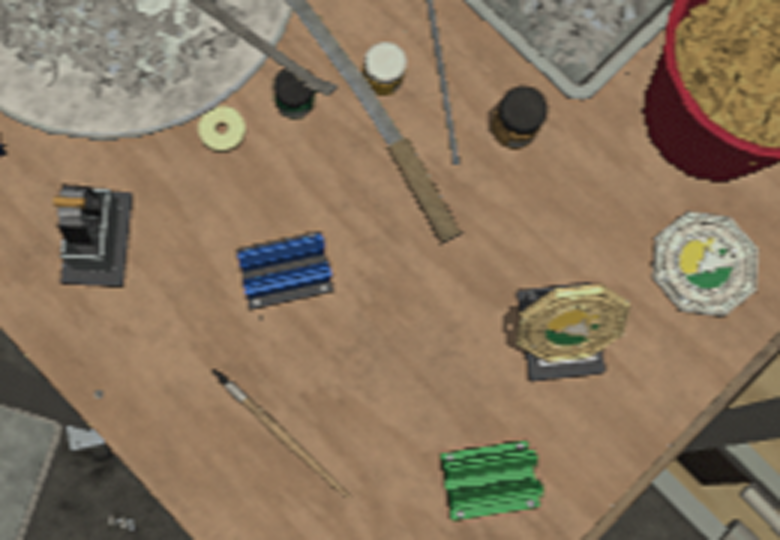

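The wide crop confirms it: the block's slot is yawed about 12.5°, the tongs' x is about −2°, and the medal's yaw is about 7°. The rim is near (507,-292.5,93), and the bucket clears the gripper sideways. Now the approach move.

```bash
cat >> h.py <<'E'
def TR(yaw,tilt):  # tool y along yaw (away), tilted: tool z = down the slope
    c,s=np.cos(yaw),np.sin(yaw); st,ct=np.sin(tilt),np.cos(tilt)
    z=np.array([-st*c,-st*s,-ct]); y=np.array([ct*c,ct*s,-st]); return np.c_[np.cross(y,z),y,z]
def go(pos,Rt,label="",ref=None):
    o=get_obs(); p0=np.array(o["ee_pos"]); R0=R.from_euler('xyz',o["orientation"])
    d=(np.array(pos)-p0)/1000; v=(R.from_matrix(Rt)*R0.inv()).as_rotvec()
    print(label,"t",round(o["time_s"],2),"pos",p0.round(1),"shift",d.round(4),"rot",v.round(4),"rows",max(np.linalg.norm(d)/.06,np.linalg.norm(v)/.18).round(2),"open",round(o["opening"],3),"grip",round(o["grip_force"],1),"F",np.round(o["ft_force"],1),"q",np.round(o["q"],2))
E
python3 -c "
from h import *
y=np.radians(7);mx=np.array([.5*np.cos(y),.5*np.sin(y),.866])
go(np.array([507,-292.5,93])+90*mx,TR(y,np.pi/6))"
```

```text
t 1.3 pos [ 137.5 -609.7  216.4] shift [ 0.4142  0.3227 -0.0455] rot [0.3298 0.4684 1.4348] rows 8.78 open 1.001 grip 0.0 F [-0.1  0.3 -0.1] q [ 1.31  0.42 -0.01  1.61  0.    1.11 -0.05]
```

Call:
step_arm:
  plan:
    - [0.094, [0.0345, 0.0269, 0.005], [0.0275, 0.039, 0.1196]]
    - [0.094, [0.0345, 0.0269, 0.005], [0.0275, 0.039, 0.1196]]
    - [0.094, [0.0345, 0.0269, 0], [0.0275, 0.039, 0.1196]]
    - [0.094, [0.0345, 0.0269, 0], [0.0275, 0.039, 0.1196]]
    - [0.07, [0.0345, 0.0269, 0], [0.0275, 0.039, 0.1196]]
    - [0.06, [0.0345, 0.0269, 0], [0.0275, 0.039, 0.1196]]
    - [0.06, [0.0345, 0.0269, 0], [0.0275, 0.039, 0.1196]]
    - [0.06, [0.0345, 0.0269, 0], [0.0275, 0.039, 0.1196]]

```text
time_s: 2.3
ee_pos: [414.4, -393.7, 226.6]
orientation: [-2.784, 0.089, 1.21]
ft_force: [-0.5, -0.2, 0.3]
opening: 0.645
grip_force: 0.0
```

Call:
step_arm:
  plan:
    - [0.06, [0.0345, 0.0269, -0.01], [0.0275, 0.039, 0.1196]]
    - [0.06, [0.0345, 0.0269, -0.01], [0.0275, 0.039, 0.1196]]
    - [0.06, [0.0345, 0.0269, -0.015], [0.0275, 0.039, 0.1196]]
    - [0.06, [0.0345, 0.0269, -0.02], [0.0275, 0.039, 0.1196]]
    - [0.06, [0, 0, 0], [0, 0, 0]]

```text
time_s: 2.92
ee_pos: [553.3, -282.6, 168.6]
orientation: [-2.616, -0.005, 1.701]
ft_force: [0.1, 0.4, -0.8]
opening: 0.641
grip_force: 0.0
```

```bash
python3 - <<'E'
from h import *
np.set_printoptions(precision=1,suppress=True)
y=np.radians(7);mx=np.array([.5*np.cos(y),.5*np.sin(y),.866])
go(np.array([507,-292.5,93])+90*mx,TR(y,np.pi/6))
go(np.array([507,-292.5,93])-17*mx,TR(y,np.pi/6),"final")
p=get_image("wrist"); print(p["fx"],p["cx"],p["cy"])
for t in ("medal","medal_rim","medal_center"): print(t,[(round(d["conf"],2),w(p,d["location"])) for d in mark_of(p,t)[:2]])
save(p,"w1.png")
E
```

```text
t 2.92 pos [ 553.3 -282.6  168.6] shift [-0. -0.  0.] rot [-0. -0. -0.] rows 0.09 open 0.641 grip 0.0 F [ 0.1  0.4 -0.8] q [ 0.5  0.8 -0.4  1.3  0.4  1.6  0.2]
final t 2.92 pos [ 553.3 -282.6  168.6] shift [-0.1 -0.  -0.1] rot [-0. -0. -0.] rows 1.77 open 0.641 grip 0.0 F [ 0.1  0.4 -0.8] q [ 0.5  0.8 -0.4  1.3  0.4  1.6  0.2]
309.70691628693146 321.1431778429675 200.37319112238595
medal [(0.7, array([ 479.6, -296.1,   52.4])), (0.43, array([ 717.4, -143.6,    3.1]))]
medal_rim [(0.63, array([ 505.1, -290.8,   92.6]))]
medal_center [(0.31, array([ 502.1, -291.9,   93.9]))]
```

View pics/w1.png

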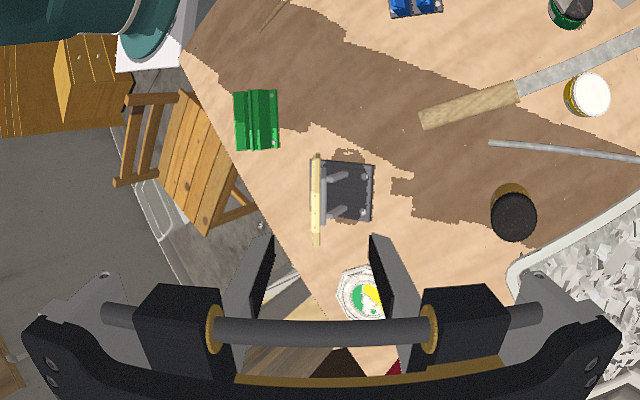

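The wrist view shows the medal edge-on at about (316,200), seen from behind and above, and centred between the fingers. I'll measure its edge from here.

```bash
cat >> h.py <<'E'
def wcloud(p,m):
    v,u=np.nonzero(m&(p["range_z"]>0)); z=p["range_z"][v,u]
    a=(u-p["cx"])/p["fx"]; b=(v-p["cy"])/p["fy"]; r=np.hypot(a,b); k=np.tan(r)/np.maximum(r,1e-9)
    return (Rm(p)@np.c_[a*k*z,-b*k*z,-z].T).T+np.array(p["position"])
E
python3 - <<'E'
from h import *
np.set_printoptions(precision=1,suppress=True)
p=get_image("wrist")
d=cut_out(p,"medal")[0]; m=d["region"]; P=wcloud(p,m); print(d["conf"],len(P),P.min(0),P.max(0))
y=np.radians(7);c,s=np.cos(y),np.sin(y)
mx=np.array([.5*c,.5*s,.866]); n=np.array([-.866*c,-.866*s,.5]); my=np.array([-s,c,0])
Q=(P-[507,-292.5,93])@np.c_[mx,my,n]
print(np.percentile(Q,[1,10,25,50,75,90,99],axis=0))
T=Q[Q[:,0]>-4]; print(len(T),T.min(0),T.max(0),np.polyfit(T[:,1],T[:,2],1))
T=Q[abs(Q[:,1])<12]; print(np.percentile(T,[2,10,50,90,98],axis=0))
E
```

```text
0.65 776 [ 448.4 -376.6   -1. ] [ 509.6 -250.6   94.8]
[[-53.9 -43.7  -1.4]
 [-24.1 -27.6  -0.6]
 [-15.7 -11.7   0.4]
 [ -3.7   8.4   2.2]
 [ -1.6  26.5   4. ]
 [ -0.8  37.8   5.6]
 [  0.1  43.5   6.1]]
402 [ -4.  -23.5  -1.4] [ 0.6 22.3  5.8] [-0.  2.]
[[ -3.8 -11.7  -1.4]
 [ -3.3  -9.7  -1.4]
 [ -1.5   0.1   2.1]
 [ -0.5   9.6   5.6]
 [  0.2  11.3   5.8]]
```

Call:
step_arm:
  plan:
    - [0.06, [-0.019, -0.0037, -0.03], [0, 0, -0.008]]
    - [0.06, [-0.019, -0.0037, -0.03], [0, 0, 0]]
    - [0.06, [-0.019, -0.0038, -0.0303], [0, 0, 0]]
    - [0.06, [0, 0, 0], [0, 0, 0]]

```text
time_s: 3.72
ee_pos: [492.4, -299.1, 80.5]
orientation: [-2.615, -0.001, 1.683]
ft_force: [0.7, -0.4, 0.1]
opening: 0.64
grip_force: 0.0
```

Call:
step_arm:
  plan:
    - [0.0, [0, 0, 0], [0, 0, 0]]
    - [0.0, [0, 0, 0], [0, 0, 0]]
    - [0.0, [0, 0, 0], [0, 0, 0]]
    - [0.0, [0, 0, 0], [0, 0, 0]]
    - [0.0, [0, 0, 0], [0, 0, 0]]
    - [0.0, [0, 0, 0], [0, 0, 0]]
  force: 20

```text
time_s: 4.47
ee_pos: [494.7, -298.0, 81.2]
orientation: [-2.619, -0.0, 1.685]
ft_force: [1.1, -0.2, 0.2]
opening: 0.088
grip_force: 20.0
```

Call:
step_arm:
  plan:
    - [0.0, [0.01, 0.001, 0.0173], [0, 0, 0]]
    - [0.0, [0.02, 0.0025, 0.0346], [0, 0, 0]]
    - [0.0, [0.01, 0.02, 0.045], [0, 0, 0]]
    - [0.0, [0, 0, 0], [0, 0, 0]]

```text
time_s: 4.97
ee_pos: [536.7, -273.1, 180.8]
orientation: [-2.623, 0.001, 1.687]
ft_force: [0.1, -0.1, -2.4]
opening: 0.084
grip_force: 20.0
```

```bash
python3 - <<'E'
from h import *
np.set_printoptions(precision=4,suppress=True)
go([536,-56.5,165],TR(np.radians(12.5),0))
E
```

```text
t 4.97 pos [ 536.7 -273.1  180.8] shift [-0.0007  0.2166 -0.0158] rot [ 0.0871 -0.5113  0.0994] rows 3.62 open 0.084 grip 20.0 F [ 0.1 -0.1 -2.4] q [ 0.55  0.73 -0.39  1.34  0.4   1.64  0.22]
```

Call:
step_arm:
  plan:
    - [0.0, [0, 0.0433, -0.003], [0.0174, -0.1023, 0.02]]
    - [0.0, [0, 0.0433, -0.003], [0.0174, -0.1023, 0.02]]
    - [0.0, [0, 0.0433, -0.003], [0.0174, -0.1023, 0.02]]
    - [0.0, [0, 0.0433, -0.003], [0.0174, -0.1023, 0.02]]
    - [0.0, [0, 0.0433, -0.003], [0.0174, -0.1023, 0.02]]
    - [0.0, [0, 0, 0], [0, 0, 0]]
    - [0.0, [0, 0, 0], [0, 0, 0]]

```text
time_s: 5.85
ee_pos: [534.2, -59.2, 162.6]
orientation: [-3.135, -0.002, 1.787]
ft_force: [0.4, -0.2, -2.0]
opening: 0.087
grip_force: 20.0
```

```bash
python3 - <<'E'
from h import *
np.set_printoptions(precision=4,suppress=True)
go([536,-56.5,165],TR(np.radians(12.5),0))
np.set_printoptions(precision=1,suppress=True)
p=get_image("wrist"); save(p,"w2.png"); A=wcloud(p,np.ones((400,640),bool))
y=np.radians(12.5); bx=np.array([np.cos(y),np.sin(y)]); by=np.array([-np.sin(y),np.cos(y)])
for d in mark_of(p,"block")[:3]: print("block",d["conf"],w(p,d["location"]))
for d in mark_of(p,"block_slot")[:3]: print("slot",d["conf"],w(p,d["location"]))
for d in mark_of(p,"medal_center")[:3]: print("mc",d["conf"],w(p,d["location"]))
B=A[(abs(A[:,0]-536)<50)&(abs(A[:,1]+57)<60)&(A[:,2]>33)&(A[:,2]<44)]
print("block top",len(B),B.min(0),B.max(0),cv2.minAreaRect(B[:,:2].astype(np.float32)) if len(B)>5 else '')
for d in cut_out(p,"medal")[:1]:
    M=wcloud(p,d["region"]); M=M[M[:,2]>70]; print("medal",d["conf"],len(M),M.min(0),M.max(0),M.mean(0))
p=get_image("side"); A=cloud(p,np.ones((400,640),bool))
B=A[(abs(A[:,0]-536)<60)&(abs(A[:,1]+57)<60)&(A[:,2]>80)&(A[:,2]<175)]
for d in mark_of(p,"medal_center")[:2]: print("mc",d["conf"],w(p,d["location"]))
cv2.imwrite("pics/s2.png",cv2.resize(p["img"][120:270,240:420,::-1],None,fx=4,fy=4,interpolation=2))
E
```

```text
t 5.85 pos [534.2 -59.2 162.6] shift [0.0018 0.0027 0.0024] rot [-0.0002 -0.0064  0.0019] rows 0.07 open 0.087 grip 20.0 F [ 0.4 -0.2 -2. ] q [ 0.54  0.38 -0.59  1.86  0.25  0.98  0.05]
block 0.84 [ 360.  -237.2   -0.5]
block 0.76 [533.9 -58.2   0.8]
block 0.37 [ 715.  -144.7    2.8]
slot 0.76 [ 353.4 -232.3    6.9]
block top 1021 [511.1 -96.6  33. ] [558.1 -17.4  40.6] ((534.240478515625, -57.3786735534668), (30.925960540771484, 75.91870880126953), 13.788432121276855)
medal 0.59 1891 [ 520.5 -100.7  114.8] [546.6 -12.1 179.6] [531.  -42.7 168.4]
mc 0.63 [535.8 -55.  132. ]
mc 0.58 [ 717.6 -144.6   -3.2]
```

View pics/w2.png

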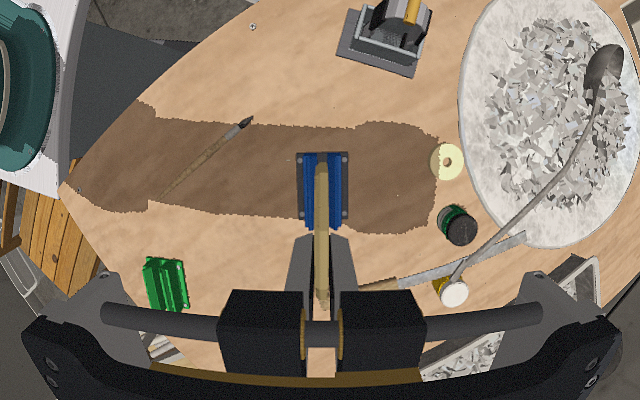

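The view shows the medal held at (321,200), over the block at (322,187). I'll fit both from this view.

```bash
python3 - <<'E'
from h import *
np.set_printoptions(precision=2,suppress=True)
p=get_image("wrist"); A=wcloud(p,np.ones((400,640),bool)); im=p["img"].reshape(-1,3)[(p["range_z"]>0).ravel()].astype(int)
blue=(im[:,2]>im[:,0]+40)&(im[:,2]>im[:,1]+30)&(abs(A[:,0]-536)<50)&(abs(A[:,1]+57)<60)&(A[:,2]>5)&(A[:,2]<44)
y=np.radians(13.3); F=np.c_[[np.cos(y),np.sin(y)],[-np.sin(y),np.cos(y)]]
T=A[:,:2]-[534.3,-56.5]; T=T@F
for a,b in((-36,-20),(-20,0),(0,20),(20,36)):
    s=blue&(T[:,1]>a)&(T[:,1]<b)&(A[:,2]>36); print(a,s.sum(),np.percentile(T[s,0],[2,98]) if s.sum()>5 else '')
print("blue",T[blue].min(0),T[blue].max(0))
gold=(im[:,0]>im[:,2]+40)&(A[:,2]>120)&(A[:,2]<190)&(abs(T[:,0])<20)&(abs(T[:,1])<50)
for z0,z1 in((174,182),(165,174),(150,165),(130,150),(120,130)):
  s=gold&(A[:,2]>z0)&(A[:,2]<z1)
  if s.sum()>10: print(z0,s.sum(),"x",np.percentile(T[s,0],[2,50,98]),"y",np.percentile(T[s,1],[0,100]),"slope",np.polyfit(T[s,1],T[s,0],1), "z",A[s,2].max())
E
```

```text
-36 143 [-15.47  14.96]
-20 197 [-14.95  15.04]
0 219 [-15.24  15.05]
20 169 [-14.82  14.16]
blue [-20.52 -38.3 ] [18.58 37.4 ]
174 1017 x [-3.84  0.42  4.17] y [-22.24  24.48] slope [0.02 0.31] z 181.41599857664343
165 333 x [-3.4   0.56  4.41] y [-31.01  33.11] slope [0.01 0.59] z 173.95683880301146
150 436 x [-3.79  0.61  4.21] y [-44.33  45.25] slope [0.01 0.12] z 164.99575890219575
130 63 x [-2.66  0.67  3.81] y [42.66 45.77] slope [  2.   -89.03] z 148.15624646374252
120 28 x [-2.91  0.54  3.26] y [42.69 45.67] slope [  1.7  -75.68] z 129.96099626172725
```

Call:
step_arm:
  plan:
    - [0.0, [-0.0006, -0.0005, -0.02], [0, -0.006, 0.014]]
    - [0.0, [0, 0, -0.02], [0, 0, 0]]
    - [0.0, [0, 0, -0.015], [0, 0, 0]]
    - [0.0, [0, 0, -0.01], [0, 0, 0]]
    - [0.0, [0, 0, 0], [0, 0, 0]]

```text
time_s: 6.88
ee_pos: [533.7, -58.5, 97.6]
orientation: [3.141, -0.001, 1.802]
ft_force: [0.9, -0.1, -1.9]
opening: 0.087
grip_force: 20.0
```

Call:
step_arm:
  plan:
    - [0.0, [0, 0, -0.007], [0, 0, 0]]
    - [0.0, [0, 0, -0.007], [0, 0, 0]]
    - [0.0, [0, 0, -0.002], [0, 0, 0]]
    - [0.0, [0, 0, 0], [0, 0, 0]]

```text
time_s: 7.38
ee_pos: [533.9, -58.6, 82.0]
orientation: [3.141, -0.001, 1.802]
ft_force: [-0.5, -0.2, -2.0]
opening: 0.083
grip_force: 20.0
```

Call:
step_arm:
  plan:
    - [0.0, [0, 0, -0.0015], [0, 0, 0]]
    - [0.0, [0, 0, -0.0005], [0, 0, 0]]
    - [0.0, [0, 0, 0], [0, 0, 0]]

```text
time_s: 7.75
ee_pos: [534.4, -58.6, 80.8]
orientation: [3.14, 0.0, 1.802]
ft_force: [-2.8, 0.2, 10.0]
opening: 0.085
grip_force: 20.0
```

Call:
step_arm:
  plan:
    - [0.015, [0, 0, 0], [0, 0, 0]]
    - [0.03, [0, 0, 0], [0, 0, 0]]
    - [0.05, [0, 0, 0], [0, 0, 0]]
    - [0.05, [0, 0, 0], [0, 0, 0]]
    - [0.05, [0, 0, 0.03], [0, 0, 0]]
    - [0.06, [0, 0, 0.05], [0, 0, 0]]
    - [0.07, [0, 0, 0.05], [0, 0, 0]]
    - [0.07, [0, 0, 0], [0, 0, 0]]

```text
time_s: 8.75
ee_pos: [535.5, -58.6, 213.4]
orientation: [3.136, 0.002, 1.802]
ft_force: [0.1, -0.2, -0.9]
opening: 0.739
grip_force: 0.0
```

```bash
python3 - <<'E'
from h import *
np.set_printoptions(precision=4,suppress=True)
go([560.3,110.5,200],TR(np.radians(-2.2),0))
p=get_image("wrist"); A=wcloud(p,np.ones((400,640),bool)); im=p["img"].reshape(-1,3)[(p["range_z"]>0).ravel()].astype(int)
y=np.radians(13.3); F=np.c_[[np.cos(y),np.sin(y)],[-np.sin(y),np.cos(y)]]
np.set_printoptions(precision=2,suppress=True)
T=(A[:,:2]-[534.3,-56.5])@F
gold=(im[:,0]>im[:,2]+40)&(A[:,2]>44)&(A[:,2]<110)&(abs(T[:,0])<25)&(abs(T[:,1])<60)
for z0,z1 in((92,100),(80,92),(65,80),(45,65)):
  s=gold&(A[:,2]>z0)&(A[:,2]<z1)
  if s.sum()>10: print(z0,s.sum(),"x",np.percentile(T[s,0],[2,50,98]),"y",np.percentile(T[s,1],[0,100]),"slope",np.polyfit(T[s,1],T[s,0],1),"z",A[s,2].max())
B=A[(np.hypot(A[:,0]-560,A[:,1]-110)<60)&(A[:,2]>68)&(A[:,2]<140)]
if len(B)>5: print("tongs",len(B),B.min(0),B.max(0),cv2.minAreaRect(B[:,:2].astype(np.float32)))
E
```

```text
t 8.75 pos [535.5 -58.6 213.4] shift [ 0.0248  0.1691 -0.0134] rot [ 0.0015  0.0062 -0.2696] rows 2.86 open 0.739 grip 0.0 F [ 0.1 -0.2 -0.9] q [ 0.57  0.32 -0.62  1.82  0.21  1.06  0.1 ]
92 350 x [-7.34 -3.42 -0.4 ] y [-23.2   23.38] slope [ 0.   -3.76] z 98.5482798283432
80 163 x [-7.41 -3.61 -0.38] y [-34.09  35.05] slope [ 0.   -3.71] z 91.93584107133421
65 219 x [-6.88 -0.37  1.64] y [-43.46  45.35] slope [-0.03 -1.28] z 79.8896391911473
45 59 x [-4.46  0.65  1.71] y [ 7.15 45.17] slope [-0.05  2.16] z 64.93267402080284
tongs 1147 [538.44  96.79  68.03] [582.01 121.27 128.43] ((560.23046875, 109.03123474121094), (24.47822380065918, 43.56869888305664), 89.99185943603516)
```

The medal stands in the slot, released and leaning about 0.07 rad, which is within its play. On to the tongs.

Call:
step_arm:
  plan:
    - [0.07, [0.0062, 0.042, 0], [0, 0.0015, -0.066]]
    - [0.07, [0.0062, 0.042, 0], [0, 0.0015, -0.066]]
    - [0.07, [0.0062, 0.042, 0], [0, 0.0015, -0.066]]
    - [0.07, [0.0062, 0.0425, -0.01], [0, 0.0015, -0.066]]
    - [0.07, [0, 0, 0], [0, 0, 0]]

```text
time_s: 9.43
ee_pos: [557.5, 113.3, 198.1]
orientation: [-3.134, -0.002, 1.542]
ft_force: [-1.1, -0.7, -0.4]
opening: 0.744
grip_force: 0.0
```

```bash
python3 - <<'E'
from h import *
np.set_printoptions(precision=2,suppress=True)
p=get_image("wrist"); A=wcloud(p,np.ones((400,640),bool))
for z0,z1 in((72,105),(100,118),(118,135),(52,62)):
  B=A[(np.hypot(A[:,0]-560,A[:,1]-110)<45)&(A[:,2]>z0)&(A[:,2]<z1)]
  if len(B)>5: print("tongs",z0,len(B),B.min(0),B.max(0),cv2.minAreaRect(B[:,:2].astype(np.float32)))
np.set_printoptions(precision=4,suppress=True)
go([560.3,109.7,80],TR(np.radians(-1.5),0))
save(p,"w3.png")
E
```

```text
tongs 72 163 [538.51  98.55  72.06] [582.23 121.73 104.71] ((560.606689453125, 110.21226501464844), (21.57939338684082, 43.461692810058594), 87.67266082763672)
tongs 100 409 [543.32  97.72 100.22] [579.6  121.71 117.99] ((561.5462646484375, 109.71405792236328), (22.527353286743164, 36.43082046508789), 87.37027740478516)
tongs 118 555 [550.79  97.27 118.01] [572.43 121.93 127.7 ] ((561.74951171875, 109.52583312988281), (24.551435470581055, 21.35017967224121), 87.94892120361328)
tongs 52 611 [529.68  90.68  52.16] [592.24 128.46  61.97] ((561.1664428710938, 109.91788482666016), (35.5689811706543, 61.68690490722656), 87.24858856201172)
 t 9.47 pos [557.8 111.1 198.4] shift [ 0.0025 -0.0014 -0.1184] rot [-0.0013 -0.0074  0.0038] rows 1.97 open 0.744 grip 0.0 F [-0.3 -0.7  0.3] q [ 0.24  0.4  -0.62  1.75  0.26  1.07 -0.5 ]
```

View pics/w3.png

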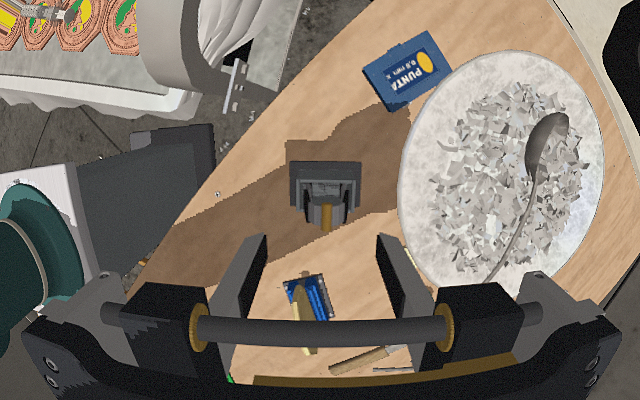

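The tongs stand centred between the fingers at about (325,205), clear of the tin and the bowl. Descending.

Call:
step_arm:
  plan:
    - [0.07, [0.0031, -0.0013, -0.03], [0, -0.0074, -0.012]]
    - [0.07, [0, 0, -0.04], [0, 0, 0]]
    - [0.07, [0, 0, -0.03], [0, 0, 0]]
    - [0.07, [0, 0, -0.018], [0, 0, 0]]
    - [0.07, [0, 0, 0], [0, 0, 0]]
    - [0.07, [0, 0, 0], [0, 0, 0]]

```text
time_s: 10.22
ee_pos: [562.4, 108.5, 83.0]
orientation: [3.138, -0.002, 1.526]
ft_force: [0.3, -0.5, 0.2]
opening: 0.743
grip_force: 0.0
```

Call:
step_arm:
  plan:
    - [0.05, [0, 0, 0], [0, 0, 0]]
    - [0.042, [0, 0, 0], [0, 0, 0]]
    - [0.0375, [0, 0, 0], [0, 0, 0]]
    - [0.0375, [0, 0, 0], [0, 0, 0]]
    - [0.0375, [0, 0, 0], [0, 0, 0]]
    - [0.0375, [0, 0, 0], [0, 0, 0]]
  force: 20

```text
time_s: 10.98
ee_pos: [561.7, 108.6, 82.0]
orientation: [3.139, -0.001, 1.526]
ft_force: [-0.6, 0.2, -1.0]
opening: 0.4
grip_force: 4.3
```

Call:
step_arm:
  plan:
    - [0.0375, [0, 0, 0.01], [0, 0, 0]]
    - [0.0375, [0, 0, 0.02], [0, 0, 0]]
    - [0.0375, [0, 0, 0.025], [0, 0, 0]]
    - [0.0375, [0, 0, 0.03], [0, 0, 0]]
    - [0.0375, [0, 0, 0.035], [0, 0, 0]]
    - [0.0375, [0, 0, 0.025], [0, 0, 0]]
    - [0.0375, [0, 0, 0], [0, 0, 0]]
    - [0.0375, [0, 0, 0], [0, 0, 0]]

```text
time_s: 11.98
ee_pos: [561.5, 108.5, 227.0]
orientation: [3.139, -0.001, 1.526]
ft_force: [1.0, -0.3, -1.3]
opening: 0.399
grip_force: 4.3
```

```bash
python3 - <<'E'
from h import *
np.set_printoptions(precision=4,suppress=True)
go([534.0,-57,232],TR(np.radians(13.3),0))
p=get_image("side"); 
for t in("tongs","tongs_tip","tongs_grip"):
  for d in mark_of(p,t)[:2]: print(t,round(d["conf"],2),w(p,d["location"]).round(1))
A=cloud(p,np.ones((400,640),bool)); B=A[(np.hypot(A[:,0]-561,A[:,1]-110)<32)&(A[:,2]>62)]
B=B[B[:,2]<200]; print([(z,B[(B[:,2]>z)&(B[:,2]<z+15)].mean(0).round(1),(B[:,2]>z).sum()) for z in range(62,200,15) if ((B[:,2]>z)&(B[:,2]<z+15)).any()])
E
```

```text
t 11.97 pos [561.5 108.5 227. ] shift [-0.0275 -0.1655  0.005 ] rot [-0.0014  0.0023  0.2768] rows 2.8 open 0.399 grip 4.3 F [ 1.  -0.3 -1.3] q [ 0.25  0.37 -0.63  1.72  0.24  1.12 -0.49]
tongs 0.56 [563.4 114.6 266.7]
tongs_tip 0.8 [569.7 107.9 152.5]
tongs_grip 0.89 [566.3 109.  233.3]
[(137, array([572.9, 106.8, 151.6]), np.int64(162)), (152, array([559.3, 115.7, 159.6]), np.int64(161)), (167, array([560.3, 114. , 173.8]), np.int64(106)), (182, array([560.9, 113.1, 188.6]), np.int64(52)), (197, array([565.3, 114.2, 198.4]), np.int64(6))]
```

Call:
step_arm:
  plan:
    - [0.0375, [-0.006, -0.033, 0], [0, 0, 0.055]]
    - [0.0375, [-0.006, -0.033, 0], [0, 0, 0.055]]
    - [0.0375, [-0.006, -0.033, 0], [0, 0, 0.055]]
    - [0.0375, [-0.006, -0.033, 0], [0, 0, 0.055]]
    - [0.0375, [-0.006, -0.0335, 0], [0, 0, 0.057]]
    - [0.0375, [0, 0, 0], [0, 0, 0]]
    - [0.0375, [0, 0, 0], [0, 0, 0]]

```text
time_s: 13.05
ee_pos: [531.8, -56.2, 226.8]
orientation: [3.139, -0.002, 1.803]
ft_force: [0.1, 0.8, -1.2]
opening: 0.398
grip_force: 4.3
```

```bash
python3 - <<'E'
from h import *
np.set_printoptions(precision=4,suppress=True)
go([531.4,-58,130],TR(np.radians(13.3),0))
p=get_image("wrist"); A=wcloud(p,np.ones((400,640),bool)); im=p["img"].reshape(-1,3)[(p["range_z"]>0).ravel()].astype(int)
y=np.radians(13.3); F=np.c_[[np.cos(y),np.sin(y)],[-np.sin(y),np.cos(y)]]
np.set_printoptions(precision=2,suppress=True)
T=(A[:,:2]-[534.3,-56.5])@F
gold=(im[:,0]>im[:,2]+40)&(abs(T[:,0])<25)&(abs(T[:,1])<60)
for z0,z1 in((92,100),(80,92),(65,80)):
  s=gold&(A[:,2]>z0)&(A[:,2]<z1)
  if s.sum()>10: print(z0,s.sum(),"x",np.percentile(T[s,0],[2,50,98]),"y",np.percentile(T[s,1],[0,100]),"z",A[s,2].max())
near=(abs(T[:,0])<45)&(abs(T[:,1])<45)
for z0 in range(140,280,10):
  s=near&(A[:,2]>z0)&(A[:,2]<z0+10)
  if s.sum()>5: print("tongs",z0,s.sum(),"x",np.percentile(T[s,0],[1,50,99]),"y",np.percentile(T[s,1],[1,99]))
cv2.imwrite("pics/w4.png",cv2.resize(p["img"][90:330,200:440,::-1],(600,600),interpolation=2))
q=get_image("side"); cv2.imwrite("pics/s4.png",cv2.resize(q["img"][140:260,260:400,::-1],None,fx=4,fy=4,interpolation=2))
a=cv2.imread("pics/w4.png");b=cv2.imread("pics/s4.png"); a=cv2.resize(a,(400,400)); b=cv2.resize(b,(400,343)); c=np.zeros((400,800,3),np.uint8); c[:,:400]=a; c[:343,400:]=b; cv2.imwrite("pics/m4.png",c)
E
```

```text
t 13.05 pos [531.8 -56.2 226.8] shift [-0.0004 -0.0018 -0.0968] rot [-0.0024  0.0019 -0.    ] rows 1.61 open 0.398 grip 4.3 F [ 0.1  0.8 -1.2] q [ 0.57  0.3  -0.63  1.81  0.19  1.09  0.11]
92 308 x [-7.15 -4.03 -1.  ] y [-23.14  23.35] z 97.89727905685368
80 149 x [-7.27 -3.09  0.1 ] y [-35.51  35.67] z 91.98686709733715
65 104 x [-6.41 -3.05  0.17] y [-43.75  44.72] z 79.91469421731568
tongs 150 35 x [-19.24   7.55  12.57] y [-3.63 12.88]
tongs 160 63 x [-18.7  -13.59  12.09] y [ 7.64 13.1 ]
tongs 170 235 x [-17.92   6.84  12.11] y [-8.91 12.85]
tongs 180 53 x [-17.48   8.56  11.72] y [ 6.07 10.95]
tongs 190 56 x [-16.08   8.32  11.16] y [-1.01 10.87]
tongs 200 228 x [-16.51   8.13  11.47] y [-7.05 10.88]
tongs 210 199 x [-24.53  10.66  20.27] y [-6.59 12.71]
tongs 220 393 x [-32.19  11.08  27.69] y [ 0.35 12.98]
tongs 230 501 x [-32.23 -16.42  28.45] y [-6.47 12.85]
tongs 240 604 x [-32.67 -13.79  28.11] y [-6.98 12.91]
tongs 250 1237 x [-32.11   8.24  27.92] y [-8.31 12.52]
tongs 260 1748 x [-32.1   -3.87  27.93] y [-7.29 13.58]
tongs 270 1463 x [-32.37  -1.28  28.44] y [-9.25 13.47]
```

View pics/m4.png

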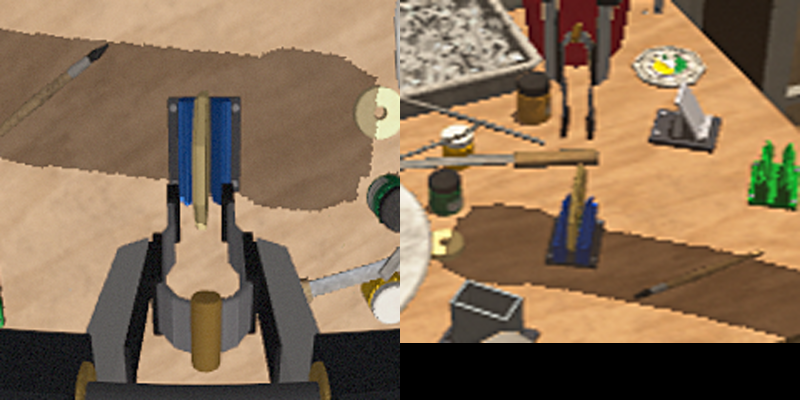

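The jaws (−19 and +12.5 mm in the block's x) straddle the medal's top edge at −4 mm, and the side view agrees. Lowering.

Call:
step_arm:
  plan:
    - [0.0375, [-0.0002, -0.0015, -0.02], [0, 0, 0]]
    - [0.0375, [0, 0, -0.025], [0, 0, 0]]
    - [0.0375, [0, 0, -0.025], [0, 0, 0]]
    - [0.0375, [0, 0, -0.018], [0, 0, 0]]
    - [0.0375, [0, 0, -0.008], [0, 0, 0]]
    - [0.0375, [0, 0, 0], [0, 0, 0]]
    - [0.0375, [0, 0, 0], [0, 0, 0]]

```text
time_s: 14.02
ee_pos: [532.0, -58.3, 131.7]
orientation: [3.138, -0.001, 1.803]
ft_force: [0.3, 0.3, -1.4]
opening: 0.4
grip_force: 4.3
```

Call:
step_arm:
  plan:
    - [0.035, [0, 0, 0], [0, 0, 0]]
    - [0.033, [0, 0, 0], [0, 0, 0]]
    - [0.031, [0, 0, 0], [0, 0, 0]]
    - [0.025, [0, 0, 0], [0, 0, 0]]
    - [0.02, [0, 0, 0], [0, 0, 0]]
    - [0.02, [0, 0, 0], [0, 0, 0]]
    - [0.02, [0, 0, 0], [0, 0, 0]]
  force: 40

```text
time_s: 14.9
ee_pos: [532.1, -58.3, 131.3]
orientation: [3.138, -0.001, 1.803]
ft_force: [5.7, 2.1, -1.0]
opening: 0.341
grip_force: 40.0
```

Call:
step_arm:
  plan:
    - [0.02, [0, 0, 0.006], [0, 0, 0]]
    - [0.02, [0, 0, 0.01], [0, 0, 0]]
    - [0.02, [0, 0, 0.014], [0, 0, 0]]
    - [0.02, [0, 0, 0.018], [0, 0, 0]]
    - [0.02, [0, 0, 0.02], [0, 0, 0]]
    - [0.02, [0, 0, 0.018], [0, 0, 0]]
    - [0.02, [0, 0, 0.01], [0, 0, 0]]
    - [0.02, [0, 0, 0.004], [0, 0, 0]]

```text
time_s: 15.9
ee_pos: [531.6, -58.4, 231.5]
orientation: [3.139, -0.001, 1.803]
ft_force: [0.0, -0.5, -3.3]
opening: 0.334
grip_force: 40.0
```

Call:
step_arm:
  plan:
    - [0.02, [0, 0, 0], [0, 0, 0]]
    - [0.02, [0, 0, 0], [0, 0, 0]]
    - [0.02, [0, 0, 0], [0, 0, 0]]
    - [0.02, [0, 0, 0], [0, 0, 0]]

```text
time_s: 16.4
ee_pos: [531.5, -58.3, 230.8]
orientation: [3.139, -0.002, 1.803]
ft_force: [0.8, 0.1, -2.7]
opening: 0.338
grip_force: 40.0
```

```bash
python3 - <<'E'
from h import *
p=get_image("side"); q=get_image("wrist")
a=cv2.resize(p["img"][120:260,260:400],(400,400)); b=cv2.resize(q["img"][90:330,200:440],(400,400))
cv2.imwrite("pics/m5.png",np.hstack([a,b])[:,:,::-1])
for d in mark_of(p,"medal_center")[:2]: print(round(d["conf"],2),w(p,d["location"]).round(1))
o=get_obs(); print(o["ee_pos"],o["ft_force"],o["opening"],o["grip_force"],np.abs(o["joint_vel"]).max())
E
```

```text
0.55 [535.5 -56.  148.3]
[531.55665777 -58.35042173 230.9405059 ] [ 0.29506308 -0.74161743 -3.93882722] 0.3395584323037417 39.99789834022522 0.0015199539320721901
```

View pics/m5.png

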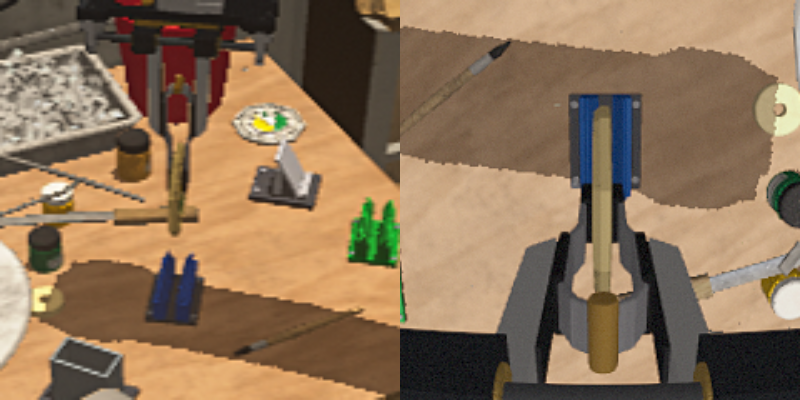

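The tongs hold the medal upright and well clear of the block, with its centre at about z = 148 mm. It's still, so I'm handing in.

```bash
python3 -c "
from workcell import *
print(hand_in())"
```

```text
the job is handed in; nothing more can be done
None
```

I handed the job in at about 16.5 s with the tongs alone holding the gold medal upright and still, its centre about 148 mm above the bench; before that it stood released in the blue block's slot, and the hand-in returned no verdict.

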